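Put the loaded bars away heavy end down

ROBOT

A 6-joint arm with a two-finger parallel gripper is mounted at the origin on a cart in front of the work surface, level with it; the furniture and walls round the work are solid. World frame = base frame: x ahead of the robot, y to its left, z up, the work surface at z = 0. Lengths are in m, angles in rad, forces in N, time in s.
With the tool pointing down it reaches from about 0.25 to 0.775 m from the base axis. Payload 4 kg.
Tool frame: the origin (TCP) lies at the very end of the fingers, on their centre line; the grasp point (between the pads) lies 19 mm behind it; z points along the fingers, y is the direction in which the jaws open and shut (so a half turn about z gives the same grasp; the last joint's range is limited). The gripper opens to 94 mm and grips with 3 to 60 N. Pads are 16 mm wide; open, the fingers measure 119 mm over their backs; the gripper's body (75 mm by 177 mm) begins 78 mm behind the grasp point.
Start: joints at [-1.247, 0.087, 1.371, -0, 1.684, -0.103], TCP at [0.228, -0.501, 0.206] pointing down, gripper open.
Joint ranges: [-3.1, 3.1], [-0.76, 2.03], [0.27, 2.55], [-1.08, 4.22], [0.17, 2.65], [-2.57, 2.57]. Speed limits (rad/s): [2.79, 2.79, 3.14, 3.14, 3.14, 3.14].

INTERFACE

Orientations are given as [roll, pitch, yaw] about the fixed x, y, z axes, in that order (R = Rz(yaw) Ry(pitch) Rx(roll)).
In Python, from bench import robot, snapshot, calibration gives the robot as it stands. The module is installed in compiled form; this text tells all that it offers.
- The arm moves only by the tool servo_tool, never from a script. Its argument "series" is text: rows parted by semicolons, each of 5 numbers parted by spaces: the closure, from -1 (fully open) to 1 (shut), then the shift along the tool's x, y, z in cm, then the turn about the tool's z in rad. A call has 1 to 20 rows; each row is the pose to reach, as a shift and turn from the pose commanded when the call began, along the tool's axes at that moment; what a row does not reach only later rows make up. A row lasts 1/12 s, in which the tool goes at most 41.7 mm and 7.16 degrees, less where a joint would pass 70% of its speed; a pose out of reach is approached as far as the arm can. A call with a gripper value outside its range is refused whole. The fingers move at their own pace and stop on an object; the grip force is fixed at half the most. Time passes only in rows, so rows that repeat a pose let the fingers close. It gives the time, the measured TCP pose, the force and the opening at its end, in the units of the state.
- robot.get_obs(): the state, without advancing time (a new reading comes with each control period).
- snapshot(name): name is "scene" or "top"; returns (picture, depth): 480x640x3 uint8, red, green, blue; 480x640 float32, m along the optical axis (not along the pixel's ray), 0 where there is no reading.
- calibration(name): a dict with "fx", "fy", "cx", "cy" (pixels), "rvec" (rotation vector, rad) and "tvec" (3), from world to camera coordinates, as OpenCV has them. Camera axes: x right, y down, z forward; pixel columns grow to the right and rows downward; lengths in m; the calibration is good to about 2 mm. A picture is of the moment at which its call begins. calibration takes no time and is no camera call.
- robot.close_job(): hands the job in, once; it reports no verdict.
The state is a dict: "time": time; "joint_positions": joint angles; "qvel": joint speeds; "joint_torque": joint torques, N m; "tool_pos": TCP position; "ee_rot": TCP orientation; "wrist_force": force on the tool from outside, world axes, zero at the start; "wrist_torque": the same for the moment, N m; "width": finger opening in m.
Only numpy, scipy, OpenCV 4.12 (cv2) and the standard library are available. Lean on these libraries where they do the work, as an engineer would, in place of code of your own. Each camera call takes 0.05 s, during which the arm holds its last target. There are 200 camera calls.

TASK

Two look-alike steel bars lie on the bench, each with a lead slug hidden in one end. Lift each one to feel which end is heavy, then lay one bar in each of the two sloping rests of the stand with its heavy end down at the low foot, lying properly in the trough, and let go. A bar put in the wrong way round makes its rest tip over: neither rest may tip, not even for a moment, and the other things on the bench stay where they are.

Things in the scene. Friction and masses are not known exactly. Their poses are not given: they have to be found in the camera images.
- bar_1_mid (a point): Plain closed square steel bar, 180 long x 32 x 32, dark caps on both ends alike, lying flat on the bench; this point is its very middle (16 mm above its underside), x along its length. About 0.45 kg. A lead slug is hidden in one half and a cork in the other: it balances 35 to 40 mm from the middle. Which half is heavy (+x or -x here) changes from run to run and cannot be seen.
- bar_2_mid (a point): Plain closed square steel bar, 180 long x 32 x 32, dark caps on both ends alike, lying flat on the bench; this point is its very middle (16 mm above its underside), x along its length. About 0.45 kg. A lead slug is hidden in one half and a cork in the other: it balances 35 to 40 mm from the middle. Which half is heavy (+x or -x here) changes from run to run and cannot be seen.
- bar_1: The same bar; origin at the centre of its underside. Held at its middle off the bench it loads the wrist with about 0.16 N m towards the heavy end; held on its light half with about twice that, and droops clearly in a grip of 20 N; held on its heavy half it hangs nearly level. The slug has 1 to 2 mm of play.
- bar_2: The same bar; origin at the centre of its underside. Held at its middle off the bench it loads the wrist with about 0.16 N m towards the heavy end; held on its light half with about twice that, and droops clearly in a grip of 20 N; held on its heavy half it hangs nearly level. The slug has 1 to 2 mm of play.
- rest_left_seat (a point): Seat of the left rest: where the middle of a seated bar lies, about 0.12 m up. x runs from the low foot up to the head end (25 deg above level), z square to the floor, which is 16 mm below. Trough 194 x 42 inside; end walls 18, side lips 13 above the floor. Lips only at the ends; the middle 110 mm is a bare strip 26 wide, narrower than a bar, so fingers clear it.
- rest_right_seat (a point): Seat of the right rest: where the middle of a seated bar lies, about 0.12 m up. x runs from the low foot up to the head end (25 deg above level), z square to the floor, which is 16 mm below. Trough 194 x 42 inside; end walls 18, side lips 13 above the floor. Lips only at the ends; the middle 110 mm is a bare strip 26 wide, narrower than a bar, so fingers clear it.
- rest_left (a joint): Tip of the left rest about its pivot pin (34 mm under the seat point, across the rest): 0 as it stands, foot down; grows as the head end goes down, to 0.75 rad. A weak spring (0.015 N m) keeps it at 0 while empty. A bar with its heavy end at the foot holds it at 0, the wrong way round it tips; so does a light push on its head end.
- rest_right (a joint): Tip of the right rest about its pivot pin (34 mm under the seat point, across the rest): 0 as it stands, foot down; grows as the head end goes down, to 0.75 rad. A weak spring (0.015 N m) keeps it at 0 while empty. A bar with its heavy end at the foot holds it at 0, the wrong way round it tips; so does a light push on its head end.
- stand: Fixed stand: wooden base 200 x 230 x 18 with two aluminium trough-shaped rests side by side, 130 apart, each on one short steel post (pivot 85 above the bench). Origin at the centre of its underside, x from the foot side to the head side, y to the left rest.
- small_jar_mid (a point): Bystander: white plastic jar 72 across, 66 high; its centre. Leave it alone.
- black_tape_mid (a point): Bystander: roll of black tape 60 across, 18 high; its centre. Leave it alone.
- side_cutters_mid (a point): Bystander: small pair of cutters 107x61x12; its centre. Leave it alone.
- oak_block_mid (a point): Bystander: plain brown wooden block 45x105x24; its centre. Leave it alone.

How it is judged:
On the way:
1. a first bar lies heavy end down in one of the rests, let go (((distance between bar_1_mid and rest_left_seat below 0.018 m and angle between the x axis of bar_1_mid and the x axis of rest_left_seat, either way round below 0.12 rad and value of joint rest_left below 0.05 rad and contact force between the fingers and bar_1 below 0.2 N) or (distance between bar_1_mid and rest_right_seat below 0.018 m and angle between the x axis of bar_1_mid and the x axis of rest_right_seat, either way round below 0.12 rad and value of joint rest_right below 0.05 rad and contact force between the fingers and bar_1 below 0.2 N) or (distance between bar_2_mid and rest_left_seat below 0.018 m and angle between the x axis of bar_2_mid and the x axis of rest_left_seat, either way round below 0.12 rad and value of joint rest_left below 0.05 rad and contact force between the fingers and bar_2 below 0.2 N) or (distance between bar_2_mid and rest_right_seat below 0.018 m and angle between the x axis of bar_2_mid and the x axis of rest_right_seat, either way round below 0.12 rad and value of joint rest_right below 0.05 rad and contact force between the fingers and bar_2 below 0.2 N))), for 0.3 s.
At the end, for the whole second after the job is handed in: One bar in each rest: its middle within 18 mm of the rest's seat point and along the trough within 0.12 rad, at rest; both rests untipped (under 0.05 rad), which only a bar with its heavy end at the foot allows ((((distance between bar_1_mid and rest_left_seat below 0.018 m and angle between the x axis of bar_1_mid and the x axis of rest_left_seat, either way round below 0.12 rad and value of joint rest_left below 0.05 rad) and (distance between bar_2_mid and rest_right_seat below 0.018 m and angle between the x axis of bar_2_mid and the x axis of rest_right_seat, either way round below 0.12 rad and value of joint rest_right below 0.05 rad)) or ((distance between bar_2_mid and rest_left_seat below 0.018 m and angle between the x axis of bar_2_mid and the x axis of rest_left_seat, either way round below 0.12 rad and value of joint rest_left below 0.05 rad) and (distance between bar_1_mid and rest_right_seat below 0.018 m and angle between the x axis of bar_1_mid and the x axis of rest_right_seat, either way round below 0.12 rad and value of joint rest_right below 0.05 rad))) and linear speed of each of bar_1, bar_2 below 0.02 m/s); the robot touches nothing.
It fails at once if a rest tips (value of joint any of rest_left, rest_right above 0.2 rad).
It fails at once if a bystander is moved more than 3 cm (distance of any of small_jar_mid, black_tape_mid, side_cutters_mid, oak_block_mid from where it was at the start of the episode above 0.03 m).
It also fails if it takes over 67 s, if anything falls off the work surface, if the arm or the gripper's body presses on something with over 40 N, if the wrist force passes 120 N, or if a joint passes its speed limit or range.

## Working session

There is one attempt and no reset: what is moved stays moved. The work goes in short steps, Python scripts to look and compute and a tool call to move; the robot and the scene stay as the last step left them, time stands still between calls to the robot, and variables do not carry over. Pictures are saved under pics/ and viewed, about 8 in all and at most 12, crops included, and the job is handed in when it is done.

Besides the shell and the picture viewer there is one more tool, called after ">>>" in YAML: its name, and indented under it one key for each argument. servo_tool: Moves the arm, as the interface text tells. Its arguments: {"type":"object","properties":{"series":{"type":"string"}},"required":["series"]}

```bash
mkdir -p pics; ls; cat > h.py <<'E'
import numpy as np, cv2
from bench import robot, snapshot, calibration
from scipy.spatial.transform import Rotation as R
def shot(n,f=None):
    p,d=snapshot(n)
    if f: cv2.imwrite('pics/'+f,p[...,::-1])
    return p,d
def cam(n):
    c=calibration(n); Rm=cv2.Rodrigues(np.array(c['rvec'],float))[0]; t=np.array(c['tvec'],float).ravel()
    return c,Rm,t
def pts(n,d):  # world xyz per pixel
    c,Rm,t=cam(n); v,u=np.mgrid[:480,:640]
    P=np.stack([(u-c['cx'])/c['fx']*d,(v-c['cy'])/c['fy']*d,d],-1)
    return (P-t)@Rm
def ray(n,u,v,z):
    c,Rm,t=cam(n); r=Rm.T@np.array([(u-c['cx'])/c['fx'],(v-c['cy'])/c['fy'],1.]); o=-Rm.T@t
    return o+r*(z-o[2])/r[2]
def proj(n,X):
    c,Rm,t=cam(n); p=Rm@np.asarray(X,float)+t
    return c['fx']*p[0]/p[2]+c['cx'],c['fy']*p[1]/p[2]+c['cy']
E
python3 - <<'E'
from h import *
np.set_printoptions(precision=4,suppress=True)
shot('scene','s0.png');shot('top','t0.png')
for n in('scene','top'):
    c,Rm,t=cam(n);print(n,c,-Rm.T@t)
print(robot.get_obs())
E
```

```text
pics
scene {'fx': 528.5856333833132, 'fy': 528.5856333833132, 'cx': 325.35711563085715, 'cy': 247.08541255043787, 'rvec': array([ 0.3441, -2.9533,  0.7654]), 'tvec': array([0.5328, 0.1645, 1.2107])} [0.4    0.5544 1.1443]
top {'fx': 460.9710128346926, 'fy': 460.9710128346926, 'cx': 317.78550930511847, 'cy': 235.44683654738765, 'rvec': array([ 2.1311, -2.1469,  0.1858]), 'tvec': array([-0.0143,  0.5526,  0.9514])} [ 0.3886 -0.0096  1.0294]
{'time': 0.1, 'joint_positions': array([-1.2471,  0.0879,  1.3721,  0.    ,  1.6836, -0.1031]), 'qvel': array([-0.0006, -0.0016, -0.0029,  0.0011,  0.001 , -0.001 ]), 'joint_torque': array([  0.0026, -34.125 , -30.3303,   0.0721,   0.0304,  -0.0001]), 'tool_pos': array([ 0.2275, -0.5002,  0.2044]), 'ee_rot': array([-3.1396, -0.0002,  0.4268]), 'wrist_force': array([0.9215, 0.2973, 0.6035]), 'wrist_torque': array([-0.0368,  0.019 ,  0.0218]), 'width': 0.09425695351141047}
```

View pics/s0.png

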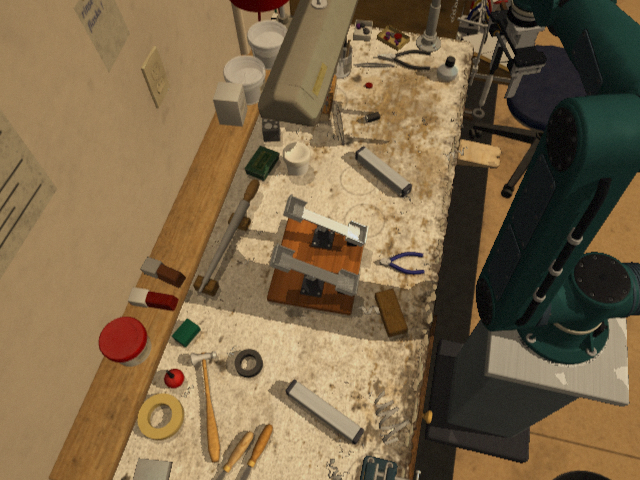

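View pics/t0.png

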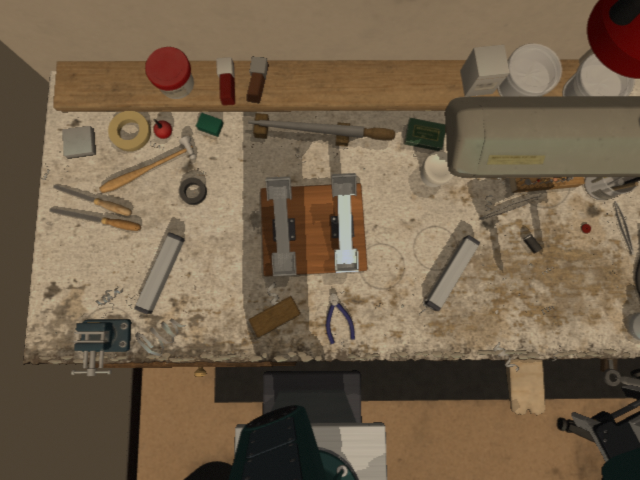

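The pictures show the bars at about (160,273) and (453,273) in the top view. The stand is in the middle at (314,229), the lamp hood is at the upper right, and the cutters and oak block are just in front of the stand.

```bash
python3 - <<'E'
from h import *
np.set_printoptions(precision=4,suppress=True)
p,d=shot('top'); W=pts('top',d); ok=d>0
def box(x0,x1,y0,y1): # u0,u1,v0,v1
    m=np.zeros((480,640),bool); m[y0:y1,x0:x1]=1; return m&ok
for nm,b in (('L',(125,195,220,325)),('R',(415,490,225,320))):
    m=box(*b)&(W[...,2]>.022)&(W[...,2]<.045)
    Q=W[m]; r=cv2.minAreaRect(Q[:,:2].astype(np.float32)*1000); print(nm,m.sum(),Q[:,2].mean(),r, np.median(Q,0))
# rests: profile along x for high points
for nm,b in (('restA',(265,302,165,285)),('restB',(327,362,165,285))):
    m=box(*b)&(W[...,2]>.065); Q=W[m]; r=cv2.minAreaRect(Q[:,:2].astype(np.float32)*1000); print(nm,m.sum(),r)
    for x in np.arange(Q[:,0].min(),Q[:,0].max(),.012):
        s=Q[(Q[:,0]>=x)&(Q[:,0]<x+.012)]; print('%.3f y %.3f..%.3f z med %.3f max %.3f'%(x,s[:,1].min(),s[:,1].max(),np.median(s[:,2]),s[:,2].max()))
# lamp hood
m=box(455,600,105,170); print('lamp z',np.percentile(W[m][:,2],[5,50,95]),W[m].min(0),W[m].max(0))
for nm,b in(('base',(262,300,240,270)),): print(W[box(*b)].mean(0))
p2,d2=shot('scene');W2=pts('scene',d2)
m=(W2[...,2]>.1)&(W2[...,1]<-.15)&(W2[...,0]>.3)&(W2[...,0]<.8)&(d2>0)&(W2[...,1]>-.7); Q=W2[m];print('lamp from scene',np.percentile(Q,[2,50,98],axis=0))
E
```

```text
L 1348 0.03233593425473215 ((475.3961181640625, 348.6156005859375), (127.9306411743164, 214.4258270263672), 87.6202621459961) [0.4729 0.327  0.0327]
R 1255 0.03183654064453285 ((472.14898681640625, -311.7337951660156), (33.1572151184082, 180.55264282226562), 56.45599365234375) [ 0.4703 -0.3094  0.032 ]
restA 1665 ((560.9841918945312, 57.06011199951172), (192.7373504638672, 48.26426315307617), 2.5216257572174072)
0.465 y 0.030..0.075 z med 0.075 max 0.081
0.477 y 0.030..0.078 z med 0.068 max 0.084
0.489 y 0.030..0.077 z med 0.071 max 0.088
0.501 y 0.031..0.079 z med 0.076 max 0.090
0.513 y 0.034..0.067 z med 0.082 max 0.087
0.525 y 0.044..0.069 z med 0.086 max 0.091
0.537 y 0.043..0.068 z med 0.093 max 0.102
0.549 y 0.045..0.070 z med 0.098 max 0.104
0.561 y 0.045..0.070 z med 0.104 max 0.109
0.573 y 0.045..0.071 z med 0.110 max 0.116
0.585 y 0.046..0.071 z med 0.115 max 0.120
0.597 y 0.046..0.083 z med 0.121 max 0.139
0.609 y 0.037..0.083 z med 0.127 max 0.144
0.621 y 0.036..0.084 z med 0.133 max 0.151
0.633 y 0.037..0.085 z med 0.139 max 0.163
0.645 y 0.037..0.085 z med 0.147 max 0.
[... 426 characters left out ...]
91
0.542 y -0.087..-0.062 z med 0.092 max 0.096
0.554 y -0.084..-0.060 z med 0.098 max 0.104
0.566 y -0.084..-0.059 z med 0.104 max 0.109
0.578 y -0.084..-0.059 z med 0.109 max 0.115
0.590 y -0.084..-0.059 z med 0.114 max 0.120
0.602 y -0.084..-0.057 z med 0.120 max 0.126
0.614 y -0.092..-0.046 z med 0.126 max 0.145
0.626 y -0.092..-0.046 z med 0.132 max 0.150
0.638 y -0.092..-0.045 z med 0.138 max 0.163
0.650 y -0.092..-0.044 z med 0.148 max 0.163
0.662 y -0.081..-0.077 z med 0.140 max 0.141
lamp z [0.2357 0.2742 0.2798] [ 0.6392 -0.5266  0.2266] [ 0.756  -0.2584  0.2827]
[0.5116 0.0622 0.0467]
lamp from scene [[ 0.6288 -0.6489  0.2028]
 [ 0.6845 -0.4067  0.259 ]
 [ 0.777  -0.2594  0.3241]]
```

The low feet point towards the robot and the rests are yawed about 0.046 rad. Left seat is near (.557, .057, .118) and right seat near (.562, -.073, .118), consistent with 130 mm spacing. The right bar measures 180x33 at z 0.032 as it should. Next I check the left bar and the jar, then move.

```bash
cat >> h.py <<'E'
np.set_printoptions(precision=4,suppress=True)
def go(x,y,z,yaw):
    "shift (cm) and turn for servo_tool to reach TCP x,y,z at tool yaw"
    o=robot.get_obs(); Rt=R.from_euler('xyz',o['ee_rot']).as_matrix()
    s=Rt.T@(np.array([x,y,z])-o['tool_pos'])*100
    dy=(yaw-o['ee_rot'][2]+np.pi)%(2*np.pi)-np.pi
    print('at',o['tool_pos'],o['ee_rot'],'shift cm',s,'turn',-dy,'| alt',-dy-np.pi*np.sign(-dy))
E
python3 - <<'E'
from h import *
p,d=shot('top'); W=pts('top',d)
m=(d>0)&(W[...,2]>.025)&(W[...,2]<.04)
m[:,:125]=0;m[:,195:]=0;m[:220]=0;m[318:]=0
n,l,s,_=cv2.connectedComponentsWithStats(m.astype(np.uint8))
k=1+s[1:,4].argmax();Q=W[l==k];print(s[k],cv2.minAreaRect((Q[:,:2]*1000).astype(np.float32)),Q[:,2].mean())
m=(d>0)&(W[...,2]>.05)&(W[...,2]<.075);m[:,:415]=0;m[:,455:]=0;m[:145]=0;m[190:]=0
Q=W[m];print('jar',m.sum(),cv2.minEnclosingCircle((Q[:,:2]*1000).astype(np.float32)),Q[:,2].max())
go(.472,-.312,.1,-.586)
E
```

```text
[ 134  232   48   82 1292] ((476.48828125, 327.71075439453125), (33.37647247314453, 179.75399780273438), 68.31233215332031) 0.03263831488726156
jar 748 ((699.972900390625, -283.8818664550781), 36.89387512207031) 0.07101193167174823
at [ 0.2276 -0.5004  0.2049] [-3.1406 -0.0001  0.4268] shift cm [30.0477 -7.0266 10.5039] turn 1.0127684085425415 | alt -2.1288242450472517
```

>>> servo_tool:
  series: "-1 15 -3.5 2 0.5; -1 30.05 -7.03 8 1.013; -1 30.05 -7.03 10.5 1.013; -1 30.05 -7.03 10.5 1.013; -1 30.05 -7.03 10.5 1.013; -1 30.05 -7.03 10.5 1.013; -1 30.05 -7.03 10.5 1.013; -1 30.05 -7.03 10.5 1.013; -1 30.05 -7.03 10.5 1.013; -1 30.05 -7.03 10.5 1.013; -1 30.05 -7.03 10.5 1.013; -1 30.05 -7.03 10.5 1.013; -1 30.05 -7.03 10.5 1.013"

```text
time: 1.33
tool_pos: [0.4716, -0.3136, 0.1014]
ee_rot: [3.141, -0.002, -0.587]
wrist_force: [-0.2, 0.0, 0.7]
width: 0.0938
```

```bash
python3 - <<'E'
from h import *
go(.472,-.312,.004,-.586)
E
```

```text
at [ 0.4716 -0.3136  0.1014] [ 3.1409 -0.0015 -0.5869] shift cm [-0.0725 -0.1597  9.74  ] turn -0.0008901032030039779 | alt 3.140702550386789
```

>>> servo_tool:
  series: "-1 -0.1 -0.1 4 0; -1 -0.1 -0.1 7 0; -1 -0.1 -0.1 9 0; -1 -0.1 -0.1 9.7 0; -1 -0.1 -0.1 9.7 0; 1 -0.1 -0.1 9.7 0; 1 -0.1 -0.1 9.7 0; 1 -0.1 -0.1 9.7 0; 1 -0.1 -0.1 9.7 0; 1 -0.1 -0.1 9.7 0; 1 -0.1 -0.1 9.7 0; 1 -0.1 -0.1 9.7 0; 1 -0.1 -0.1 9.7 0; 1 -0.1 -0.1 9.7 0; 1 -0.1 -0.1 9.7 0"

```text
time: 2.58
tool_pos: [0.4715, -0.3114, 0.0035]
ee_rot: [3.14, 0.0, -0.586]
wrist_force: [-0.4, 0.1, -0.9]
width: 0.0317
```

>>> servo_tool:
  series: "1 0 0 -1 0; 1 0 0 -3 0; 1 0 0 -5 0; 1 0 0 -7 0; 1 0 0 -8 0; 1 0 0 -8 0; 1 0 0 -8 0; 1 0 0 -8 0; 1 0 0 -8 0"

```text
time: 3.33
tool_pos: [0.4707, -0.3099, 0.0813]
ee_rot: [-3.141, 0.004, -0.586]
wrist_force: [-0.6, -0.4, -4.4]
width: 0.0318
```

```bash
cat >> h.py <<'E'
def feel():
    o=robot.get_obs(); Rt=R.from_euler('xyz',o['ee_rot']).as_matrix()
    print('t',o['time'],'pos',o['tool_pos'],'yaw',o['ee_rot'][2],'F',o['wrist_force'],'Mtool',Rt.T@o['wrist_torque'],'w',o['width'])
def tilt(y0=None):
    "fit line to bar-like points near the tool, seen by scene camera: along tool x vs z"
    o=robot.get_obs(); Rt=R.from_euler('xyz',o['ee_rot']).as_matrix()
    for n in('scene','top'):
        p,d=shot(n); W=pts(n,d); L=(W-o['tool_pos'])@Rt
        m=(d>0)&(abs(L[...,1])<.013)&(abs(L[...,0])<.15)&(L[...,2]>-.12)&(L[...,2]<.09)&(W[...,2]>.022)
        x,z=L[m][:,0],-L[m][:,2]
        for a in np.arange(-.15,.15,.02):
            s=z[(x>=a)&(x<a+.02)]
            if len(s)>5: print(n,'x %.2f n %d z %.4f %.4f'%(a+.01,len(s),np.percentile(s,10),np.percentile(s,90)))
E
python3 - <<'E'
from h import *
feel(); tilt(); shot('scene','s1.png')
E
```

```text
t 3.3333 pos [ 0.4707 -0.3099  0.0813] yaw -0.5861769240685624 F [-0.6241 -0.4464 -4.409 ] Mtool [ 0.1233 -0.2374 -0.0772] w 0.031819858439956494
scene x -0.10 n 57 z 0.0006 0.0262
scene x -0.08 n 76 z 0.0226 0.0291
scene x -0.06 n 72 z 0.0237 0.0297
scene x -0.04 n 80 z 0.0235 0.1113
scene x -0.02 n 82 z 0.0240 0.1126
scene x -0.00 n 30 z 0.0236 0.0291
top x -0.08 n 39 z 0.0119 0.0307
top x -0.06 n 40 z 0.0267 0.0311
top x -0.04 n 48 z 0.0274 0.0310
top x -0.02 n 40 z 0.0266 0.0314
top x 0.08 n 8 z 0.0258 0.0310
```

```bash
python3 - <<'E'
from h import *
for i in range(5):
    snapshot('top'); feel()
E
```

```text
t 3.5333 pos [ 0.4714 -0.3105  0.0824] yaw -0.586227153366145 F [-0.2161  0.6924 -4.2539] Mtool [ 0.0801 -0.2074  0.0192] w 0.0318299382626532
t 3.5833 pos [ 0.4715 -0.3107  0.0828] yaw -0.5862061579186648 F [ 0.2466  0.7693 -5.1207] Mtool [ 0.087  -0.2446 -0.0141] w 0.03192200730857279
t 3.6333 pos [ 0.4717 -0.3108  0.083 ] yaw -0.5862667917828108 F [-0.9053 -0.0035 -5.345 ] Mtool [ 0.0619 -0.1395 -0.0159] w 0.03155951270522959
t 3.6833 pos [ 0.4718 -0.3108  0.0832] yaw -0.5862230298425852 F [-0.3794  0.3553 -5.1973] Mtool [ 0.058  -0.2128 -0.0268] w 0.031648789861263744
t 3.7333 pos [ 0.4718 -0.3109  0.0833] yaw -0.5861823033730467 F [-0.5593 -0.6846 -4.1468] Mtool [ 0.0624 -0.2215  0.0087] w 0.03193508176558564
```

View pics/s1.png

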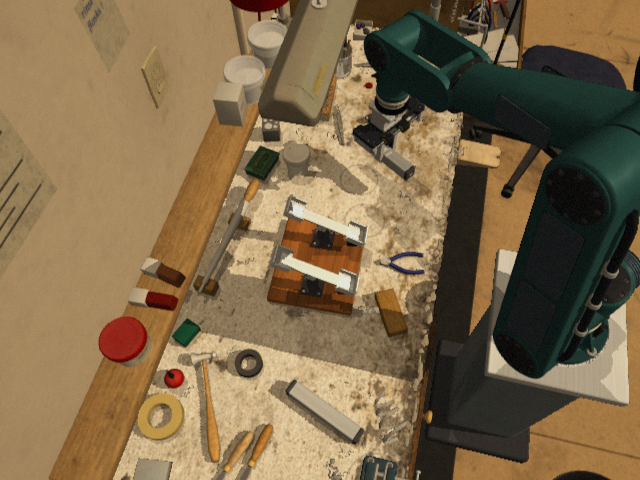

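The scene picture shows the bar held level at about (390,155). The moment about tool y is about -0.2 N m, so the heavy end is on tool +x, away from the robot. I set it down and regrip it 45 mm towards the light end.

>>> servo_tool:
  series: "1 0 0 3 0; 1 0 0 6 0; 1 0 0 7.5 0; 1 0 0 8 0; 1 0 0 8 0; -0.2 0 0 8 0; -0.2 0 0 8 0; -0.2 0 0 8 0; -0.2 0 0 8 0; -0.2 -2 0 8 0; -0.2 -4.5 0 8 0; -0.2 -4.5 0 8 0; -0.2 -4.5 0 8 0; 1 -4.5 0 8 0; 1 -4.5 0 8 0; 1 -4.5 0 8 0; 1 -4.5 0 8 0; 1 -4.5 0 8 0; 1 -4.5 0 8 0"

```text
time: 5.32
tool_pos: [0.435, -0.2865, 0.0037]
ee_rot: [3.142, -0.001, -0.586]
wrist_force: [1.4, -0.3, 0.3]
width: 0.032
```

>>> servo_tool:
  series: "1 0 0 -2 0; 1 0 0 -5 0; 1 0 0 -8 0; 1 0 0 -11 0; 1 0 0 -12 0; 1 0 0 -12 0; 1 0 0 -12 0; 1 0 0 -12 0; 1 0 0 -12 0; 1 0 0 -12 0"

```text
time: 6.15
tool_pos: [0.4332, -0.2851, 0.121]
ee_rot: [-3.141, 0.005, -0.586]
wrist_force: [0.2, -0.1, -4.4]
width: 0.0319
```

```bash
python3 - <<'E'
from h import *
feel();tilt();feel()
E
```

```text
t 6.15 pos [ 0.4332 -0.2851  0.121 ] yaw -0.5861542934151098 F [ 0.1856 -0.1321 -4.4376] Mtool [ 0.0446 -0.3555 -0.0252] w 0.03192160344257216
scene x -0.06 n 37 z 0.0216 0.0306
scene x -0.04 n 117 z 0.0318 0.1100
scene x -0.02 n 77 z 0.0284 0.1134
scene x -0.00 n 21 z 0.0202 0.0287
scene x 0.06 n 21 z -0.0395 -0.0128
scene x 0.08 n 34 z -0.0419 -0.0234
scene x 0.10 n 44 z -0.0514 -0.0382
top x -0.04 n 65 z 0.0280 0.0492
top x -0.02 n 27 z 0.0402 0.0467
top x 0.08 n 38 z -0.0290 -0.0222
top x 0.10 n 76 z -0.0420 -0.0302
top x 0.12 n 23 z -0.0461 -0.0418
t 6.25 pos [ 0.4338 -0.2856  0.122 ] yaw -0.5862032616624515 F [-0.3111 -0.3029 -4.8694] Mtool [ 0.0611 -0.36   -0.0412] w 0.032002411740164764
```

The bar now droops about 34° with the heavy end down, which is steeper than the 25° slope, so the heavy end can land at the foot first. I turn it half round on the way up, then move to hover over the right rest.

>>> servo_tool:
  series: "1 0 0 -2 0; 1 0 0 -5 -0.1; 1 0 0 -8 -0.2; 1 0 0 -11 -0.3; 1 0 0 -13 -0.4; 1 0 0 -14 -0.5; 1 0 0 -14 -0.62; 1 0 0 -14 -0.74; 1 0 0 -14 -0.86; 1 0 0 -14 -0.98; 1 0 0 -14 -1.1; 1 0 0 -14 -1.22; 1 0 0 -14 -1.34; 1 0 0 -14 -1.46; 1 0 0 -14 -1.58; 1 0 0 -14 -1.7; 1 0 0 -14 -1.8; 1 0 0 -14 -1.87; 1 0 0 -14 -1.9; 1 0 0 -14 -1.9"

```text
time: 7.92
tool_pos: [0.4344, -0.2863, 0.2633]
ee_rot: [3.141, 0.001, 1.314]
wrist_force: [-0.2, 0.2, -5.1]
width: 0.0318
```

```bash
python3 - <<'E'
from h import *
feel();go(.5775,-.0717,.26,.046+np.pi)
E
```

```text
t 7.9167 pos [ 0.4344 -0.2863  0.2633] yaw 1.3141147957913661 F [-0.2421  0.1904 -5.0715] Mtool [-0.0846 -0.2903  0.0435] w 0.031789791626785135
at [ 0.4344 -0.2863  0.2633] [3.1413 0.0008 1.3141] shift cm [24.3923  8.388   0.3094] turn -1.8734778577984272 | alt 1.2681147957913659
```

>>> servo_tool:
  series: "1 1 0.4 0.3 -0.1; 1 2.5 1 0.3 -0.2; 1 4 1.5 0.3 -0.32; 1 6 2 0.3 -0.44; 1 8 3 0.3 -0.56; 1 10 3.5 0.3 -0.68; 1 12 4 0.3 -0.8; 1 14 4.8 0.3 -0.92; 1 16 5.5 0.3 -1.04; 1 18 6.2 0.3 -1.16; 1 20 6.9 0.3 -1.28; 1 22 7.5 0.3 -1.4; 1 23.5 8 0.3 -1.52; 1 24.4 8.4 0.3 -1.64; 1 24.4 8.4 0.3 -1.75; 1 24.4 8.4 0.3 -1.84; 1 24.4 8.4 0.3 -1.873; 1 24.4 8.4 0.3 -1.873; 1 24.4 8.4 0.3 -1.873; 1 24.4 8.4 0.3 -1.873"

```text
time: 9.58
tool_pos: [0.5778, -0.0714, 0.2604]
ee_rot: [3.142, 0.0, -3.098]
wrist_force: [-0.0, -0.3, -4.9]
width: 0.0316
```

```bash
cat >> h.py <<'E'
def bartop(n='top',zmin=.1):
    "bar points in tool frame (no lateral cut below 4cm): centreline and slope"
    o=robot.get_obs(); Rt=R.from_euler('xyz',o['ee_rot']).as_matrix()
    p,d=shot(n); W=pts(n,d); L=(W-o['tool_pos'])@Rt
    m=(d>0)&(abs(L[...,1])<.03)&(abs(L[...,0])<.16)&(L[...,2]>-.06)&(L[...,2]<.1)&(W[...,2]>zmin)
    Q=L[m]
    for a in np.arange(-.16,.16,.015):
        s=Q[(Q[:,0]>=a)&(Q[:,0]<a+.015)]
        if len(s)>5: print(n,'x %.3f n %d zmed %.4f y %.4f..%.4f mid %.4f'%(np.median(s[:,0]),len(s),-np.median(s[:,2]),*np.percentile(s[:,1],[2,98]),np.percentile(s[:,1],[2,98]).mean()))
E
python3 - <<'E'
from h import *
feel();shot('scene','s2.png');bartop('top',.15);go(.5775,-.0717,.26,.046+np.pi)
E
```

```text
t 9.5833 pos [ 0.5778 -0.0714  0.2604] yaw -3.097655571231329 F [-0.0352 -0.2967 -4.903 ] Mtool [-0.1127 -0.4028 -0.0469] w 0.03156658875026718
top x -0.004 n 30 zmed 0.0277 y -0.0144..0.0131 mid -0.0007
top x 0.012 n 216 zmed 0.0145 y -0.0236..0.0176 mid -0.0030
top x 0.027 n 196 zmed 0.0033 y -0.0124..0.0178 mid 0.0027
top x 0.043 n 185 zmed -0.0083 y -0.0125..0.0178 mid 0.0026
top x 0.057 n 183 zmed -0.0206 y -0.0126..0.0178 mid 0.0026
top x 0.073 n 178 zmed -0.0319 y -0.0128..0.0178 mid 0.0025
top x 0.086 n 145 zmed -0.0427 y -0.0127..0.0175 mid 0.0024
at [ 0.5777 -0.0714  0.2605] [-3.1416  0.0003 -3.0973] shift cm [ 0.0198 -0.0246  0.0455] turn -0.0016936200455983652 | alt 3.1398990335441948
```

View pics/s2.png

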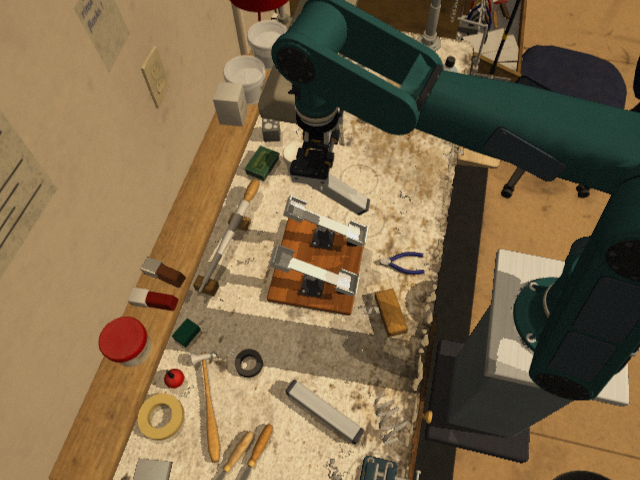

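The picture shows the drooped bar above the right rest at about (345,195), heavy end towards the robot. Its slope is about 38°. The camera puts the bar 2.5 mm to +y of the tool axis, so I lower it close to the rest with a 2 mm correction and look again.

>>> servo_tool:
  series: "1 -0.1 -0.2 2 0; 1 -0.1 -0.2 4.5 0; 1 -0.1 -0.2 7 0; 1 -0.1 -0.2 8.5 0; 1 -0.1 -0.2 9.3 0; 1 -0.1 -0.2 9.5 0; 1 -0.1 -0.2 9.5 0; 1 -0.1 -0.2 9.5 0; 1 -0.1 -0.2 9.5 0"

```text
time: 10.43
tool_pos: [0.5797, -0.0736, 0.1675]
ee_rot: [-3.141, 0.004, -3.097]
wrist_force: [1.0, -0.6, -4.0]
width: 0.0318
```

```bash
python3 - <<'E'
from h import *
feel()
for n in('top','scene'):
    p,d=shot(n,'c_%s.png'%n); W=pts(n,d)
    m=(d>0)&(abs(W[...,1]+.075)<.035)&(W[...,0]>.45)&(W[...,0]<.7)&(W[...,2]>.06)&(W[...,2]<.24)
    Q=W[m]
    for x in np.arange(.46,.68,.012):
        s=Q[(Q[:,0]>=x)&(Q[:,0]<x+.012)]
        if len(s)>8: print(n,'%.3f n%d y %.4f..%.4f z %.3f %.3f %.3f'%(x+.006,len(s),s[:,1].min(),s[:,1].max(),*np.percentile(s[:,2],[5,50,95])))
c=cv2.imread('pics/c_top.png')[160:300,250:400];cv2.imwrite('pics/c1.png',cv2.resize(c,None,fx=4,fy=4,interpolation=2))
E
```

```text
t 10.4333 pos [ 0.5797 -0.0736  0.1675] yaw -3.096522953882349 F [ 1.0322 -0.6484 -3.97  ] Mtool [-0.0828 -0.3854 -0.047 ] w 0.03179332384148787
top 0.478 n87 y -0.1009..-0.0602 z 0.066 0.111 0.116
top 0.490 n153 y -0.0993..-0.0531 z 0.065 0.119 0.125
top 0.502 n147 y -0.0990..-0.0514 z 0.070 0.128 0.134
top 0.514 n153 y -0.0989..-0.0512 z 0.075 0.138 0.146
top 0.526 n126 y -0.0979..-0.0578 z 0.128 0.149 0.154
top 0.538 n126 y -0.0893..-0.0573 z 0.135 0.159 0.164
top 0.550 n125 y -0.0886..-0.0568 z 0.159 0.168 0.173
top 0.562 n128 y -0.0879..-0.0561 z 0.163 0.178 0.184
top 0.574 n55 y -0.0987..-0.0627 z 0.176 0.185 0.188
top 0.586 n12 y -0.0828..-0.0624 z 0.192 0.194 0.195
scene 0.466 n63 y -0.1033..-0.0525 z 0.066 0.074 0.109
scene 0.478 n117 y -0.0908..-0.0510 z 0.061 0.107 0.116
scene 0.490 n152 y -0.0948..-0.0511 z 0.064 0.113 0.127
scene 0.502 n153 y -0.0909..-0.0506 z 0.069 0.120 0.137
scene 0.514 n149 y -0.0903..-0.0502 z 0.072 0.134 0.145
scene 0.526 n148 y -0.0940..-0.0566 z 0.079 0.144 0.156
scene 0.538 n154 y -0.0906..-0.0550 z 0.084 0.154 0.166
scene 0.550 n156 y -0.0911..-0.0557 z 0.090 0.159 0.175
scene 0.562 n99 y -0.0898..-0.0440 z 0.070 0.100 0.162
scene 0.574 n93 y -0.0852..-0.0437 z 0.063 0.103 0.176
scene 0.586 n68 y -0.0860..-0.0430 z 0.078 0.109 0.155
scene 0.598 n55 y -0.0843..-0.0589 z 0.111 0.115 0.119
scene 0.610 n59 y -0.0830..-0.0466 z 0.116 0.121 0.136
scene 0.622 n68 y -0.0775..-0.0449 z 0.122 0.128 0.143
scene 0.634 n66 y -0.0737..-0.0440 z 0.127 0.133 0.147
scene 0.646 n123 y -0.0945..-0.0440 z 0.135 0.145 0.160
scene 0.658 n26 y -0.0904..-0.0468 z 0.137 0.142 0.149
```

View pics/c1.png

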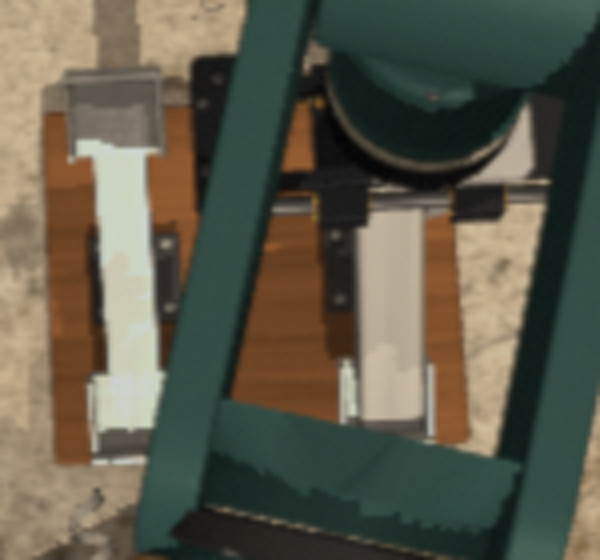

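The bar and the trough line up to within about 0.5 mm in the top view: bar mid-line y -0.075 at the foot, rest -0.075. I move 4 mm towards the head so the bar end clears the foot wall, then lower towards contact.

>>> servo_tool:
  series: "1 -0.2 0 0.3 0; 1 -0.4 0 0.8 0; 1 -0.4 0 1.2 0; 1 -0.4 0 1.4 0; 1 -0.4 0 1.6 0; 1 -0.4 0 1.6 0; 1 -0.4 0 1.6 0"

```text
time: 11.12
tool_pos: [0.5824, -0.0731, 0.1498]
ee_rot: [3.142, -0.001, -3.096]
wrist_force: [-1.1, 0.1, -1.7]
width: 0.0318
```

>>> servo_tool:
  series: "1 0 0 0.1 0; 1 0 0 0.2 0; 1 0 0 0.3 0; 1 0 0 0.3 0; 1 0 0 0.3 0"

```text
time: 11.53
tool_pos: [0.5831, -0.0731, 0.1475]
ee_rot: [-3.141, 0.002, -3.096]
wrist_force: [0.1, 0.2, 2.0]
width: 0.032
```

```bash
python3 - <<'E'
from h import *
feel()
E
```

```text
t 11.5333 pos [ 0.5831 -0.0731  0.1475] yaw -3.0963398238129702 F [0.0712 0.2038 1.9612] Mtool [-0.3102  0.2794  0.1133] w 0.032011993672863344
```

Contact at the foot is felt at about z = 0.150, where the force reversed. I now lay the bar down along the arc about its foot corner.

>>> servo_tool:
  series: "1 -0.25 0 0.15 0; 1 -0.5 0 0.4 0; 1 -0.7 0 0.6 0; 1 -0.9 0 0.8 0; 1 -1.1 0 1 0; 1 -1.2 0 1.2 0; 1 -1.3 0 1.3 0; 1 -1.3 0 1.3 0; 1 -1.3 0 1.3 0"

```text
time: 12.28
tool_pos: [0.5958, -0.0727, 0.133]
ee_rot: [-3.141, -0.0, -3.096]
wrist_force: [-0.4, -0.0, 1.9]
width: 0.0316
```

```bash
cat >> h.py <<'E'
def look(yc,f=None,ns=('top','scene')):
    feel()
    for n in ns:
        p,d=shot(n,f and n+f); W=pts(n,d)
        m=(d>0)&(abs(W[...,1]-yc)<.014)&(W[...,0]>.45)&(W[...,0]<.7)&(W[...,2]>.06)&(W[...,2]<.24)
        Q=W[m]
        for x in np.arange(.45,.68,.012):
            s=Q[(Q[:,0]>=x)&(Q[:,0]<x+.012)]
            if len(s)>8: print(n,'%.3f n%d z %.4f %.4f %.4f'%(np.median(s[:,0]),len(s),*np.percentile(s[:,2],[10,50,90])))
E
python3 - <<'E'
from h import *
look(-.072)
E
```

```text
t 12.2833 pos [ 0.5958 -0.0727  0.133 ] yaw -3.0963822627738966 F [-0.3617 -0.0091  1.9095] Mtool [-0.0776  0.0697  0.0493] w 0.03156340731030812
top 0.508 n26 z 0.1068 0.1086 0.1111
top 0.516 n89 z 0.1081 0.1126 0.1153
top 0.528 n95 z 0.1161 0.1195 0.1235
top 0.540 n89 z 0.1227 0.1263 0.1298
top 0.552 n92 z 0.1304 0.1333 0.1375
top 0.564 n89 z 0.1360 0.1403 0.1437
top 0.576 n97 z 0.1438 0.1475 0.1502
top 0.586 n55 z 0.1500 0.1530 0.1552
top 0.599 n13 z 0.1589 0.1602 0.1616
scene 0.470 n34 z 0.0617 0.0697 0.0731
scene 0.481 n64 z 0.0760 0.0925 0.0957
scene 0.492 n82 z 0.0759 0.0975 0.1017
scene 0.504 n87 z 0.0839 0.1038 0.1092
scene 0.516 n96 z 0.0852 0.1106 0.1158
scene 0.528 n92 z 0.0915 0.1189 0.1237
scene 0.540 n95 z 0.0937 0.1254 0.1298
scene 0.552 n81 z 0.1001 0.1334 0.1366
scene 0.564 n106 z 0.0758 0.1384 0.1445
scene 0.574 n62 z 0.0693 0.1017 0.1468
scene 0.585 n16 z 0.0701 0.1059 0.1112
```

>>> servo_tool:
  series: "1 -0.15 0 0.2 0; 1 -0.3 0 0.4 0; 1 -0.45 0 0.6 0; 1 -0.55 0 0.75 0; 1 -0.6 0 0.8 0; 1 -0.6 0 0.8 0; 1 -0.6 0 0.8 0"

```text
time: 12.97
tool_pos: [0.6017, -0.0724, 0.127]
ee_rot: [-3.141, 0.001, -3.096]
wrist_force: [-2.7, 0.5, 7.0]
width: 0.0319
```

```bash
python3 - <<'E'
from h import *
look(-.072,'_3.png',('top',)); shot('scene','s3.png')
c=cv2.imread('pics/s3.png')[170:320,240:400];cv2.imwrite('pics/c2.png',cv2.resize(c,None,fx=4,fy=4,interpolation=2))
E
```

```text
t 12.9667 pos [ 0.6017 -0.0724  0.127 ] yaw -3.0963858399369326 F [-2.6956  0.4656  6.9512] Mtool [-0.1156  0.7045 -0.0167] w 0.03187291736774281
top 0.519 n47 z 0.1101 0.1133 0.1159
top 0.527 n84 z 0.1141 0.1172 0.1206
top 0.540 n97 z 0.1200 0.1232 0.1265
top 0.552 n85 z 0.1263 0.1287 0.1318
top 0.564 n95 z 0.1320 0.1348 0.1380
top 0.576 n93 z 0.1374 0.1405 0.1438
top 0.588 n94 z 0.1433 0.1459 0.1495
top 0.595 n23 z 0.1491 0.1516 0.1545
```

View pics/c2.png

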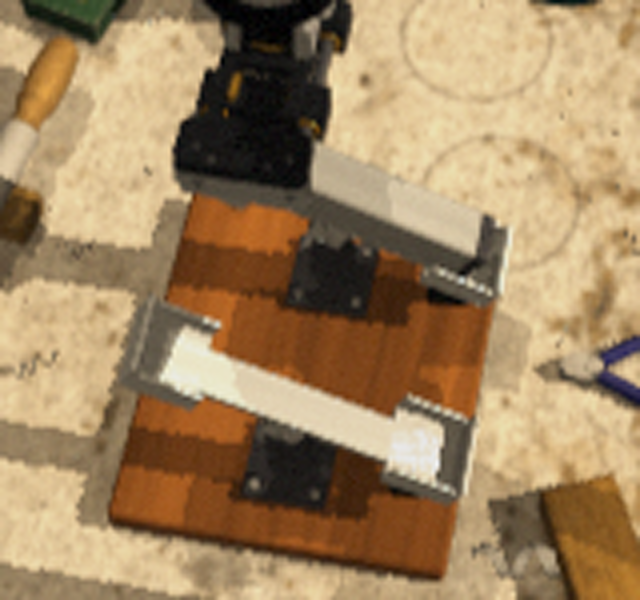

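The bar lies at 25.2° in the trough. The force is now 7 N upward, so I ease off a little before letting go.

>>> servo_tool:
  series: "1 0 0 -0.05 0; 1 0 0 -0.1 0; 1 0 0 -0.1 0; 1 0 0 -0.1 0"

```text
time: 13.4
tool_pos: [0.6017, -0.0724, 0.1271]
ee_rot: [-3.141, 0.0, -3.096]
wrist_force: [-2.7, -0.6, 5.0]
width: 0.0321
```

```bash
python3 - <<'E'
from h import *
look(-.072,None,('top',))
E
```

```text
t 13.4 pos [ 0.6017 -0.0724  0.1271] yaw -3.0964364232541066 F [-2.6864 -0.5926  4.9756] Mtool [-0.0739  0.5142 -0.0598] w 0.03209972362438678
top 0.519 n46 z 0.1104 0.1125 0.1150
top 0.529 n86 z 0.1141 0.1172 0.1203
top 0.540 n98 z 0.1201 0.1239 0.1266
top 0.552 n85 z 0.1263 0.1289 0.1322
top 0.564 n91 z 0.1321 0.1345 0.1377
top 0.576 n98 z 0.1371 0.1406 0.1445
top 0.588 n95 z 0.1436 0.1466 0.1500
top 0.595 n21 z 0.1488 0.1502 0.1560
```

>>> servo_tool:
  series: "1 0.05 0 -0.1 0; 1 0.1 0 -0.2 0; 1 0.1 0 -0.25 0; 1 0.1 0 -0.25 0; 1 0.1 0 -0.25 0"

```text
time: 13.87
tool_pos: [0.6003, -0.0722, 0.1276]
ee_rot: [3.141, -0.002, -3.096]
wrist_force: [0.4, -0.7, -3.9]
width: 0.0318
```

```bash
python3 - <<'E'
from h import *
look(-.072,None,('top',))
E
```

```text
t 13.8667 pos [ 0.6003 -0.0722  0.1276] yaw -3.0963656416274734 F [ 0.3985 -0.7275 -3.9401] Mtool [-0.0248 -0.3122 -0.0224] w 0.031822126713855654
top 0.518 n54 z 0.1115 0.1138 0.1160
top 0.527 n87 z 0.1154 0.1181 0.1213
top 0.540 n97 z 0.1201 0.1243 0.1268
top 0.552 n84 z 0.1271 0.1304 0.1331
top 0.564 n97 z 0.1329 0.1363 0.1391
top 0.576 n91 z 0.1396 0.1418 0.1454
top 0.588 n90 z 0.1443 0.1473 0.1498
top 0.604 n17 z 0.1498 0.1546 0.1576
```

The weight is just carried by the gripper and the bar sits about 1 mm above the floor at the right slope. Let go and rise.

>>> servo_tool:
  series: "0.1 0 0 0 0; -0.3 0 0 0 0; -0.3 0 0 0 0; -0.3 0 0 0 0; -0.3 0 0 0 0; -0.3 0 0 0 0; -0.3 0 0 -3 0; -0.3 0 0 -6 0; -0.3 0 0 -10 0; -0.3 0 0 -13 0; -0.3 0 0 -13 0; -0.3 0 0 -13 0"

```text
time: 14.92
tool_pos: [0.6018, -0.0726, 0.2623]
ee_rot: [-3.14, 0.006, -3.096]
wrist_force: [0.6, 0.1, -0.7]
width: 0.0616
```

```bash
python3 - <<'E'
from h import *
look(-.072,'_4.png',('scene','top')); go(.4765,.3277,.1,-.379)
E
```

```text
t 14.9167 pos [ 0.6018 -0.0726  0.2623] yaw -3.096348712696488 F [ 0.5741  0.1235 -0.7454] Mtool [-0.0443 -0.1618  0.0266] w 0.061579985780556144
scene 0.470 n35 z 0.0642 0.0708 0.0737
scene 0.481 n68 z 0.0687 0.0924 0.0973
scene 0.493 n87 z 0.0789 0.0979 0.1030
scene 0.504 n82 z 0.0869 0.1040 0.1087
scene 0.516 n88 z 0.0846 0.1096 0.1153
scene 0.528 n88 z 0.0936 0.1157 0.1208
scene 0.540 n75 z 0.1045 0.1227 0.1263
scene 0.552 n77 z 0.1091 0.1287 0.1321
scene 0.564 n89 z 0.0716 0.1323 0.1376
scene 0.576 n97 z 0.0806 0.1378 0.1434
scene 0.587 n68 z 0.1256 0.1459 0.1490
scene 0.600 n64 z 0.1485 0.1525 0.1559
scene 0.612 n58 z 0.1552 0.1586 0.1611
scene 0.623 n60 z 0.1609 0.1641 0.1669
scene 0.634 n47 z 0.1611 0.1671 0.1696
scene 0.647 n41 z 0.1509 0.1565 0.1595
top 0.543 n49 z 0.1227 0.1250 0.1274
top 0.552 n86 z 0.1255 0.1289 0.1317
top 0.564 n96 z 0.1322 0.1349 0.1383
top 0.576 n86 z 0.1380 0.1407 0.1433
top 0.588 n97 z 0.1430 0.1467 0.1494
top 0.600 n93 z 0.1493 0.1525 0.1557
top 0.612 n91 z 0.1554 0.1580 0.1610
top 0.624 n95 z 0.1609 0.1638 0.1670
top 0.641 n18 z 0.1656 0.1699 0.1717
top 0.646 n14 z 0.1598 0.1626 0.1685
at [ 0.6003 -0.0723  0.2578] [ 3.1412 -0.0016 -3.0965] shift cm [10.5371 40.5093 15.8116] turn -2.717466778038835 | alt 0.42412587555095804
```

The first bar rests at the right slope and the rest is not tipped. Now the left bar, using the alternative grasp yaw (2.763), which keeps joint 6 inside its range.

>>> servo_tool:
  series: "-0.3 1 3 0 0; -0.3 2 7 0 0; -0.3 3 11 0 0.1; -0.3 4 15 0 0.2; -0.3 5 19 0 0.3; -0.3 6 23 0 0.424; -0.3 7.5 27 2 0.424; -0.3 8.5 31 5 0.424; -0.3 9.5 35 8 0.424; -0.3 10.5 39 12 0.424; -0.3 10.54 40.5 15.5 0.424; -0.3 10.54 40.5 15.8 0.424; -0.3 10.54 40.5 15.8 0.424; -0.3 10.54 40.5 15.8 0.424; -0.3 10.54 40.5 15.8 0.424"

```text
time: 16.27
tool_pos: [0.4771, 0.3268, 0.1007]
ee_rot: [-3.14, -0.0, 2.763]
wrist_force: [0.0, -0.0, 0.0]
width: 0.061
```

```bash
python3 - <<'E'
from h import *
go(.4765,.3277,.004,2.763);feel()
E
```

```text
at [0.4771 0.3268 0.1007] [-3.1401 -0.0001  2.7627] shift cm [0.0919 0.0789 9.6671] turn -0.0002847634482092687 | alt 3.141307890141584
t 16.2667 pos [0.4771 0.3268 0.1007] yaw 2.7627152365517906 F [ 0.0221 -0.0082  0.0492] Mtool [-0.1045 -0.0941 -0.0186] w 0.061032115712835726
```

>>> servo_tool:
  series: "-0.3 0.1 0.1 3 0; -0.3 0.1 0.1 6.5 0; -0.3 0.1 0.1 9 0; -0.3 0.1 0.1 9.7 0; -0.3 0.1 0.1 9.7 0; 1 0.1 0.1 9.7 0; 1 0.1 0.1 9.7 0; 1 0.1 0.1 9.7 0; 1 0.1 0.1 9.7 0; 1 0.1 0.1 9.7 0; 1 0.1 0.1 9.7 0; 1 0.1 0.1 9.7 0; 1 0.1 0.1 8.5 0; 1 0.1 0.1 6.5 0; 1 0.1 0.1 4.7 0; 1 0.1 0.1 4.7 0; 1 0.1 0.1 4.7 0; 1 0.1 0.1 4.7 0"

```text
time: 17.77
tool_pos: [0.4756, 0.3285, 0.0525]
ee_rot: [-3.14, -0.002, 2.763]
wrist_force: [0.1, -0.3, -4.9]
width: 0.0317
```

```bash
python3 - <<'E'
from h import *
feel()
for i in range(3): snapshot('top'); feel()
E
```

```text
t 17.7667 pos [0.4756 0.3285 0.0525] yaw 2.763014380955209 F [ 0.0982 -0.3122 -4.9199] Mtool [-0.0152 -0.3002  0.0136] w 0.03166115313796549
t 17.8167 pos [0.4753 0.3282 0.052 ] yaw 2.762906725845504 F [ 0.2033 -0.1724 -5.8742] Mtool [-0.1087 -0.3325  0.0238] w 0.03174601827928988
t 17.8667 pos [0.4752 0.3282 0.0518] yaw 2.7629164316634967 F [ 0.2269  0.4944 -4.8099] Mtool [-0.107  -0.2554  0.0408] w 0.0314417954782398
t 17.9167 pos [0.4754 0.3282 0.0519] yaw 2.762873530873649 F [-0.2143 -0.5703 -4.6385] Mtool [-0.0869 -0.2919 -0.0412] w 0.03203498514853949
```

The moment about tool y is -0.29 N m against -0.09 empty, so the heavy end is again on tool +x, here towards the robot. I regrip 45 mm to the light side and lift.

>>> servo_tool:
  series: "1 0 0 2 0; 1 0 0 4 0; 1 0 0 4.9 0; 1 0 0 5 0; 1 0 0 5 0; -0.2 0 0 5 0; -0.2 0 0 5 0; -0.2 0 0 5 0; -0.2 -1 0 5 0; -0.2 -3 0 5 0; -0.2 -4.5 0 5 0; -0.2 -4.5 0 5 0; -0.2 -4.5 0 5 0; 1 -4.5 0 5 0; 1 -4.5 0 5 0; 1 -4.5 0 5 0; 1 -4.5 0 5 0; 1 -4.5 0 5 0; 1 -4.5 0 5 0"

```text
time: 19.5
tool_pos: [0.5178, 0.3123, 0.0039]
ee_rot: [-3.141, -0.001, 2.763]
wrist_force: [-2.1, 0.1, 0.5]
width: 0.032
```

>>> servo_tool:
  series: "1 0 0 -2 0; 1 0 0 -5 0; 1 0 0 -8 0; 1 0 0 -11 0; 1 0 0 -13 0; 1 0 0 -16 0; 1 0 0 -19 0; 1 0 0 -22 0; 1 0 0 -24 0; 1 0 0 -25.5 0; 1 0 0 -25.5 0; 1 0 0 -25.5 0; 1 0 0 -25.5 0"

```text
time: 20.58
tool_pos: [0.5177, 0.3118, 0.2563]
ee_rot: [-3.138, -0.002, 2.763]
wrist_force: [-0.2, -0.1, -4.4]
width: 0.0315
```

```bash
python3 - <<'E'
from h import *
feel();bartop('top',.12);go(.575,.0556,.26,.046+np.pi)
E
```

```text
t 20.5833 pos [0.5177 0.3118 0.2563] yaw 2.762790710181354 F [-0.2269 -0.1224 -4.3938] Mtool [-0.0574 -0.3806  0.0332] w 0.031512188909469066
top x -0.045 n 119 zmed 0.0306 y -0.0141..0.0155 mid 0.0007
top x -0.038 n 26 zmed 0.0434 y -0.0134..0.0136 mid 0.0001
top x 0.033 n 7 zmed 0.0083 y 0.0024..0.0066 mid 0.0045
top x 0.044 n 180 zmed 0.0015 y -0.0144..0.0159 mid 0.0007
top x 0.057 n 197 zmed -0.0065 y -0.0146..0.0131 mid -0.0008
top x 0.072 n 121 zmed -0.0178 y -0.0147..-0.0005 mid -0.0076
top x 0.086 n 55 zmed -0.0406 y -0.0149..-0.0126 mid -0.0137
top x 0.098 n 10 zmed -0.0558 y -0.0147..-0.0128 mid -0.0138
at [0.5175 0.3117 0.256 ] [-3.1379 -0.003   2.7628] shift cm [-14.8092 -21.6756  -0.3693] turn -0.42479494710792753 | alt 2.7167977064818656
```

>>> servo_tool:
  series: "1 -1 -1.5 -0.3 0; 1 -2.5 -3.5 -0.3 0; 1 -4 -6 -0.3 -0.1; 1 -6 -8.5 -0.4 -0.2; 1 -8 -11 -0.4 -0.3; 1 -10 -14 -0.4 -0.4; 1 -12 -17 -0.4 -0.425; 1 -13.5 -19.5 -0.4 -0.425; 1 -14.5 -21 -0.4 -0.425; 1 -14.8 -21.65 -0.4 -0.425; 1 -14.8 -21.65 -0.4 -0.425; 1 -14.8 -21.65 -0.4 -0.425; 1 -14.8 -21.65 -0.4 -0.425"

```text
time: 21.72
tool_pos: [0.5754, 0.0578, 0.2624]
ee_rot: [3.141, -0.001, -3.094]
wrist_force: [0.2, -0.1, -3.8]
width: 0.0318
```

```bash
python3 - <<'E'
from h import *
feel();bartop('top',.15);go(.581,.0564,.168,.046+np.pi)
E
```

```text
t 21.7167 pos [0.5754 0.0578 0.2624] yaw -3.0936949482015854 F [ 0.1564 -0.102  -3.8323] Mtool [-0.1214 -0.4338 -0.0344] w 0.03180398885594183
top x -0.004 n 32 zmed 0.0283 y -0.0091..0.0174 mid 0.0042
top x 0.012 n 204 zmed 0.0192 y -0.0137..0.0254 mid 0.0059
top x 0.027 n 187 zmed 0.0108 y -0.0132..0.0167 mid 0.0018
top x 0.043 n 173 zmed 0.0030 y -0.0120..0.0169 mid 0.0024
top x 0.058 n 168 zmed -0.0055 y -0.0116..0.0166 mid 0.0025
top x 0.073 n 160 zmed -0.0140 y -0.0113..0.0166 mid 0.0027
top x 0.087 n 148 zmed -0.0220 y -0.0102..0.0165 mid 0.0031
top x 0.096 n 28 zmed -0.0266 y -0.0093..0.0158 mid 0.0032
at [0.5754 0.0579 0.2626] [ 3.1409 -0.0006 -3.0933] shift cm [-0.5535 -0.1815  9.4638] turn 0.0022875386430278866 | alt -3.1393051149467652
```

The droop here is 29°, still steeper than the rest. I lower to just above the foot.

>>> servo_tool:
  series: "1 -0.4 -0.1 2 0; 1 -0.8 -0.2 4.5 0; 1 -1.2 -0.2 7 0; 1 -1.7 -0.2 9 0; 1 -1.7 -0.2 10.2 0; 1 -1.7 -0.2 10.7 0; 1 -1.7 -0.2 10.7 0; 1 -1.7 -0.2 10.7 0; 1 -1.7 -0.2 10.7 0"

```text
time: 22.52
tool_pos: [0.5937, 0.0553, 0.1581]
ee_rot: [-3.141, 0.004, -3.095]
wrist_force: [-0.1, -1.0, -4.4]
width: 0.032
```

```bash
python3 - <<'E'
from h import *
feel()
p,d=shot('top','t5.png'); W=pts('top',d)
m=(d>0)&(abs(W[...,1]-.056)<.035)&(W[...,0]>.45)&(W[...,0]<.7)&(W[...,2]>.06)&(W[...,2]<.24)
Q=W[m]
for x in np.arange(.456,.68,.012):
    s=Q[(Q[:,0]>=x)&(Q[:,0]<x+.012)]
    b=s[s[:,2]>.1+.55*(x-.48)-.012]
    if len(b)>8: print('%.3f all y %.4f..%.4f | bar y %.4f..%.4f mid %.4f z %.4f'%(x+.006,s[:,1].min(),s[:,1].max(),b[:,1].min(),b[:,1].max(),(b[:,1].min()+b[:,1].max())/2,np.median(b[:,2])))
c=cv2.imread('pics/t5.png')[160:300,250:400];cv2.imwrite('pics/c3.png',cv2.resize(c,None,fx=4,fy=4,interpolation=2))
E
```

```text
t 22.5167 pos [0.5937 0.0553 0.1581] yaw -3.095019438298973 F [-0.1295 -0.9984 -4.393 ] Mtool [-0.0541 -0.5027 -0.0176] w 0.03196589630171618
0.498 all y 0.0392..0.0784 | bar y 0.0392..0.0670 mid 0.0531 z 0.1287
0.510 all y 0.0390..0.0774 | bar y 0.0390..0.0687 mid 0.0539 z 0.1347
0.522 all y 0.0385..0.0698 | bar y 0.0385..0.0698 mid 0.0542 z 0.1415
0.534 all y 0.0384..0.0695 | bar y 0.0384..0.0695 mid 0.0539 z 0.1487
0.546 all y 0.0387..0.0708 | bar y 0.0387..0.0708 mid 0.0547 z 0.1559
0.558 all y 0.0393..0.0703 | bar y 0.0393..0.0703 mid 0.0548 z 0.1626
0.570 all y 0.0397..0.0717 | bar y 0.0397..0.0717 mid 0.0557 z 0.1703
0.582 all y 0.0404..0.0811 | bar y 0.0404..0.0811 mid 0.0607 z 0.1774
0.594 all y 0.0458..0.0732 | bar y 0.0458..0.0732 mid 0.0595 z 0.1864
```

View pics/c3.png

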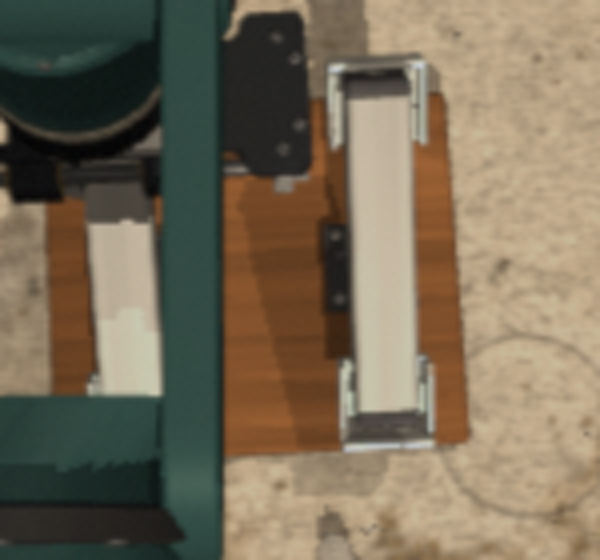

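The first bar lies well inside its trough at about (385,250) in the crop. The second hangs over the left rest at 30.7°, about 1.5 mm to -y, so I correct that and lower to contact.

>>> servo_tool:
  series: "1 0.1 0.15 0.3 0; 1 0.2 0.15 0.7 0; 1 0.2 0.15 1.1 0; 1 0.2 0.15 1.4 0; 1 0.2 0.15 1.5 0; 1 0.2 0.15 1.5 0; 1 0.2 0.15 1.5 0"

```text
time: 23.15
tool_pos: [0.5907, 0.0564, 0.1407]
ee_rot: [-3.142, -0.0, -3.095]
wrist_force: [0.4, -0.9, -4.3]
width: 0.032
```

>>> servo_tool:
  series: "1 0 0 0.1 0; 1 0 0 0.2 0; 1 0 0 0.3 0; 1 0 0 0.3 0; 1 0 0 0.3 0"

```text
time: 23.57
tool_pos: [0.5911, 0.0564, 0.1387]
ee_rot: [-3.141, 0.001, -3.095]
wrist_force: [-1.1, -0.1, -2.2]
width: 0.0316
```

```bash
python3 - <<'E'
from h import *
look(.056,None,('top',))
E
```

```text
t 23.5667 pos [0.5911 0.0564 0.1387] yaw -3.095370405608059 F [-1.0528 -0.0826 -2.1607] Mtool [-0.049  -0.2897  0.0072] w 0.03159320829183
top 0.495 n42 z 0.1061 0.1076 0.1105
top 0.504 n97 z 0.1100 0.1135 0.1176
top 0.517 n83 z 0.1175 0.1206 0.1241
top 0.528 n96 z 0.1243 0.1283 0.1314
top 0.540 n85 z 0.1322 0.1354 0.1382
top 0.552 n100 z 0.1384 0.1419 0.1458
top 0.564 n102 z 0.1459 0.1490 0.1526
top 0.576 n97 z 0.1530 0.1559 0.1596
top 0.584 n23 z 0.1586 0.1614 0.1670
```

>>> servo_tool:
  series: "1 -0.15 0 0.15 0; 1 -0.25 0 0.3 0; 1 -0.35 0 0.45 0; 1 -0.45 0 0.6 0; 1 -0.5 0 0.7 0; 1 -0.5 0 0.7 0; 1 -0.5 0 0.7 0; 1 -0.5 0 0.7 0"

```text
time: 24.28
tool_pos: [0.5955, 0.0567, 0.1307]
ee_rot: [-3.142, -0.001, -3.095]
wrist_force: [-4.8, -0.0, 2.2]
width: 0.0318
```

```bash
python3 - <<'E'
from h import *
look(.056,None,('top',))
E
```

```text
t 24.2833 pos [0.5955 0.0567 0.1307] yaw -3.0954253800750684 F [-4.7971 -0.0372  2.1645] Mtool [-0.0544  1.091   0.0434] w 0.031780013985843895
top 0.506 n56 z 0.1080 0.1100 0.1123
top 0.516 n98 z 0.1125 0.1155 0.1184
top 0.528 n85 z 0.1185 0.1219 0.1249
top 0.540 n97 z 0.1253 0.1281 0.1313
top 0.552 n85 z 0.1321 0.1345 0.1378
top 0.564 n100 z 0.1373 0.1406 0.1441
top 0.576 n95 z 0.1445 0.1476 0.1502
top 0.586 n58 z 0.1482 0.1518 0.1547
top 0.598 n12 z 0.1568 0.1585 0.1609
```

>>> servo_tool:
  series: "1 0.05 0 0.1 0; 1 0.1 0 0.2 0; 1 0.1 0 0.3 0; 1 0.1 0 0.3 0; 1 0.1 0 0.3 0"

```text
time: 24.75
tool_pos: [0.5957, 0.0567, 0.1282]
ee_rot: [-3.141, 0.002, -3.095]
wrist_force: [0.0, -0.5, 2.5]
width: 0.0318
```

```bash
python3 - <<'E'
from h import *
look(.056,None,('top',))
E
```

```text
t 24.75 pos [0.5957 0.0567 0.1282] yaw -3.0954063467426476 F [ 0.0345 -0.5015  2.519 ] Mtool [-0.0791  0.1296  0.0794] w 0.03175239141477683
top 0.505 n70 z 0.1055 0.1088 0.1110
top 0.516 n95 z 0.1106 0.1140 0.1172
top 0.528 n84 z 0.1172 0.1204 0.1229
top 0.540 n87 z 0.1235 0.1265 0.1291
top 0.552 n94 z 0.1292 0.1322 0.1353
top 0.564 n102 z 0.1359 0.1388 0.1428
top 0.576 n91 z 0.1418 0.1448 0.1478
top 0.586 n57 z 0.1467 0.1495 0.1515
top 0.598 n11 z 0.1554 0.1575 0.1582
```

>>> servo_tool:
  series: "1 -0.05 0 0.1 0; 1 -0.1 0 0.15 0; 1 -0.1 0 0.2 0; 1 -0.1 0 0.2 0; 1 -0.1 0 0.2 0"

```text
time: 25.22
tool_pos: [0.5964, 0.0566, 0.1275]
ee_rot: [-3.141, 0.002, -3.095]
wrist_force: [-1.4, 0.0, 6.2]
width: 0.0319
```

```bash
python3 - <<'E'
from h import *
look(.056,None,('top',))
E
```

```text
t 25.2167 pos [0.5964 0.0566 0.1275] yaw -3.0954272788273265 F [-1.4406  0.0105  6.2163] Mtool [-0.1074  0.3723  0.0408] w 0.031934844896321674
top 0.505 n57 z 0.1062 0.1093 0.1120
top 0.516 n96 z 0.1111 0.1140 0.1174
top 0.528 n87 z 0.1178 0.1202 0.1233
top 0.540 n92 z 0.1232 0.1262 0.1296
top 0.552 n89 z 0.1287 0.1319 0.1350
top 0.565 n98 z 0.1345 0.1382 0.1418
top 0.576 n94 z 0.1403 0.1440 0.1470
top 0.586 n64 z 0.1463 0.1492 0.1518
top 0.599 n11 z 0.1534 0.1548 0.1576
```

It is near flat and pressing about 6 N, like the first bar before easing off. I ease off the same way.

>>> servo_tool:
  series: "1 0.05 0 -0.1 0; 1 0.1 0 -0.2 0; 1 0.1 0 -0.25 0; 1 0.1 0 -0.25 0; 1 0.1 0 -0.25 0"

```text
time: 25.68
tool_pos: [0.5945, 0.0566, 0.1275]
ee_rot: [-3.142, -0.001, -3.095]
wrist_force: [-0.6, 0.0, -1.5]
width: 0.0315
```

```bash
python3 - <<'E'
from h import *
look(.056,None,('top',))
E
```

```text
t 25.6833 pos [0.5945 0.0566 0.1275] yaw -3.0954511291452484 F [-0.5985  0.0225 -1.5081] Mtool [-0.0066 -0.2313 -0.0316] w 0.03154886524928389
top 0.505 n72 z 0.1068 0.1091 0.1122
top 0.516 n97 z 0.1124 0.1155 0.1185
top 0.528 n84 z 0.1177 0.1210 0.1236
top 0.540 n95 z 0.1252 0.1273 0.1306
top 0.552 n87 z 0.1308 0.1329 0.1358
top 0.565 n103 z 0.1363 0.1392 0.1433
top 0.576 n92 z 0.1418 0.1450 0.1481
top 0.585 n53 z 0.1465 0.1493 0.1512
top 0.597 n11 z 0.1538 0.1558 0.1563
```

The pose matches the first bar's release pose shifted to this rest. Let go, rise and move away.

>>> servo_tool:
  series: "0.1 0 0 0 0; -0.3 0 0 0 0; -0.3 0 0 0 0; -0.3 0 0 0 0; -0.3 0 0 0 0; -0.3 0 0 0 0; -0.3 0 0 -3 0; -0.3 0 0 -6 0; -0.3 0 0 -10 0; -0.3 0 0 -14 0; -0.3 0 3 -15 0; -0.3 0 7 -15 0; -0.3 0 11 -15 0; -0.3 0 15 -15 0; -0.3 0 19 -15 0; -0.3 0 23 -15 0; -0.3 0 26 -15 0; -0.3 0 26 -15 0; -0.3 0 26 -15 0"

```text
time: 27.32
tool_pos: [0.5823, 0.3179, 0.2777]
ee_rot: [-3.141, -0.001, -3.092]
wrist_force: [0.2, -0.1, -0.3]
width: 0.0612
```

```bash
python3 - <<'E'
from h import *
look(.0565,'_6.png',('top',));look(-.0725,None,('top',)); shot('scene','s6.png')
a=cv2.imread('pics/top_6.png')[160:300,250:400];b=cv2.imread('pics/s6.png')[170:310,240:390]
cv2.imwrite('pics/c4.png',cv2.resize(np.hstack([a,b]),None,fx=2.6,fy=2.6,interpolation=2))
E
```

```text
t 27.3167 pos [0.5823 0.3179 0.2777] yaw -3.092400247237525 F [ 0.2034 -0.06   -0.2618] Mtool [-0.0158 -0.1264 -0.0011] w 0.06116197809208525
top 0.470 n64 z 0.0661 0.0744 0.0947
top 0.480 n92 z 0.0632 0.0969 0.1004
top 0.492 n82 z 0.0999 0.1032 0.1059
top 0.504 n81 z 0.1066 0.1091 0.1122
top 0.516 n93 z 0.1116 0.1150 0.1171
top 0.528 n86 z 0.1176 0.1208 0.1237
top 0.540 n90 z 0.1233 0.1266 0.1294
top 0.552 n92 z 0.1285 0.1321 0.1352
top 0.564 n94 z 0.1351 0.1376 0.1411
top 0.576 n99 z 0.1398 0.1438 0.1469
top 0.588 n99 z 0.1462 0.1494 0.1530
top 0.600 n95 z 0.1521 0.1554 0.1585
top 0.612 n97 z 0.1568 0.1611 0.1639
top 0.624 n109 z 0.1608 0.1664 0.1699
top 0.635 n63 z 0.1404 0.1668 0.1716
top 0.646 n69 z 0.1437 0.1576 0.1625
t 27.3667 pos [0.5827 0.3164 0.2781] yaw -3.0945799572770776 F [-0.8097 -0.7294  0.5929] Mtool [-0.0509 -0.1349 -0.0464] w 0.061398535522978276
top 0.472 n19 z 0.0718 0.0755 0.0768
top 0.481 n85 z 0.0616 0.0755 0.0969
top 0.492 n87 z 0.0952 0.0991 0.1029
top 0.504 n90 z 0.1024 0.1054 0.1090
top 0.516 n88 z 0.1093 0.1119 0.1146
top 0.528 n84 z 0.1141 0.1175 0.1195
top 0.540 n97 z 0.1202 0.1235 0.1261
top 0.552 n84 z 0.1262 0.1290 0.1314
top 0.564 n95 z 0.1322 0.1348 0.1380
top 0.576 n88 z 0.1379 0.1409 0.1437
top 0.588 n95 z 0.1436 0.1467 0.1492
top 0.600 n90 z 0.1498 0.1526 0.1553
top 0.612 n93 z 0.1547 0.1580 0.1610
top 0.624 n96 z 0.1611 0.1640 0.1667
top 0.636 n93 z 0.1667 0.1695 0.1717
top 0.651 n57 z 0.1561 0.1607 0.1633
top 0.658 n18 z 0.1442 0.1503 0.1531
```

View pics/c4.png

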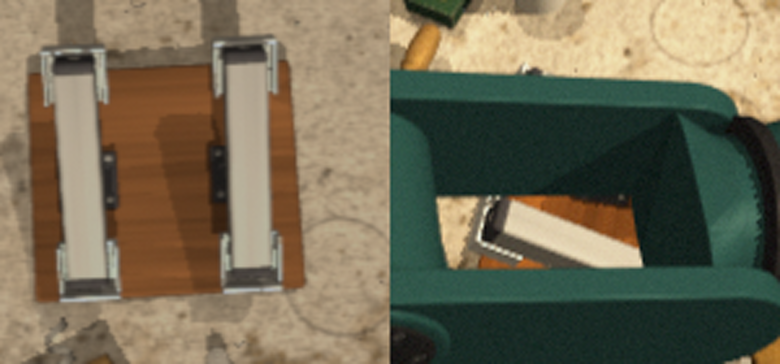

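Both bars lie inside their troughs, at about (80,175) and (248,165) in the crop. They slope 25.6° and 26°, neither rest is tipped, and the arm is clear.

```bash
python3 - <<'E'
from h import *
feel(); print(robot.close_job())
E
```

```text
t 27.4667 pos [0.5831 0.315  0.2787] yaw -3.0969884676790715 F [ 0.1096  0.871  -1.0975] Mtool [-0.0573 -0.171  -0.0122] w 0.060779920359283195
the job is handed in; nothing more can be done
None
```

Both bars are in the rests, heavy end down at the foot, and the job was handed in at 27.5 s of the 67 s allowed. It reports no verdict.

**How it went:** I lifted each bar at its middle and read the wrist moment to find the heavy end. I then regripped it about 45 mm towards the light end so the heavy end hung below level. Each bar went heavy end first onto the low foot (the right one after half a turn), was laid down and let go.

**Last checks:**
- The top view shows both bars inside their troughs at about 25.6° and 26°, against the 25° slope. Neither rest looks tipped, and the arm is well clear.
- I never measured the rest joints directly.
- The right bar was fully visible in the top view. In the last scene view the arm hid most of the stand, so only the top view covers the left bar.
- I did not measure the bystanders again at the end. Nothing was touched on the way as far as the pictures and forces showed.

**What disagreed:** the camera put the held bars about 2 to 3 mm to the side of the tool axis, and I corrected for that before lowering.

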